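Clear the bench: relay boards, heat sinks and solder into their trays

ROBOT

A 7-joint arm with a two-finger parallel gripper is mounted at the origin on the work surface. World frame = base frame: x ahead of the robot, y to its left, z up, the work surface at z = 0. Lengths are in m, angles in rad, forces in N, time in s.
With the tool pointing down it reaches from about 0.4 to 0.85 m from the base axis. Payload 4.5 kg.
Tool frame: the origin (TCP) lies at the centre of the arm's flange, where the gripper is bolted on; the fingertips stand 173 mm ahead of it and the grasp point (between the pads) lies 155 mm ahead of it (r.tcp_to_grasp is the distance from the TCP to the grasp point, in m); z points along the fingers, y is the line along which they close (so a half turn about z gives the same grasp; the last joint's range is limited). The gripper opens to 85 mm and grips with 20 to 120 N. Pads are 22 mm wide; open, the fingers measure 114 mm over their backs; the gripper's body (76 mm by 85 mm) begins 54 mm behind the grasp point. The pads swing forward as they close: fully open they stand 13 mm farther back than shut.
Start: joints at [-1.066, 0.689, -0.195, 1.565, 0.157, 0.902, -0.215], TCP at [0.283, 0.557, 0.405] pointing down, gripper open.
Joint ranges: [-3.01, 3.01], [-0.46, 2.08], [-1.47, 1.51], [0.13, 2.56], [-1, 4.14], [0.04, 2.09], [-2.66, 2.66]. Speed limits (rad/s): [2.57, 2.57, 3.14, 3.14, 3.14, 3.14, 3.14].

INTERFACE

Orientations are given as a rotation vector (axis times angle).
In Python, from plant import sensors, viewer, job, nets, r gives the robot as it stands. The module is installed in compiled form; this text tells all that it offers.
- The arm moves only by the shell command python3 -m crank 'ROWS' [FORCE]. ROWS is JSON, a list of rows, each a list of 3 entries, a list of its own where there are three numbers: the shift along the tool's x, y, z each as a share of 0.5 m, from -1 to 1, then the turn, a rotation vector about the tool's x, y, z each as a share of 120 degrees, from -1 to 1, then the opening, from 0 (shut) to 1 (fully open). A call has 1 to 8 rows; each row is the pose to reach, as a shift and turn from the pose commanded when the call began, along the tool's axes at that moment; what a row does not reach only later rows make up. A row lasts 1/12 s, in which the tool goes at most 41.7 mm and 7.16 degrees, less where a joint would pass 70% of its speed; a pose out of reach is approached as far as the arm can. A call with a number of a shift or a turn outside -1 to 1 is refused whole. A call with a gripper value outside its range is refused whole. The fingers move at their own pace and stop on an object; FORCE is the grip in N (left out, the last holds). Time passes only in rows, so rows that repeat a pose let the fingers close. It gives the time, the measured TCP pose, the force, the opening and the grip force at its end, in the units of the state.
- sensors.read_state(): the state, without advancing time (a new reading comes with each control period).
- viewer.get_image(name): name is "scene" or "top" or "wrist"; returns the picture (480x640x3 uint8, red, green, blue); there is no depth.
- viewer.camera_info(name): a dict with "intrinsics" (3x3 intrinsics, pixels), "k1" (the pictures are not rectified: a ray, as slopes to the right and down, at radius r is drawn at 1 + k1 r^2 times it, then the intrinsics apply), "R" (3x3) and "t" (3): a world point X has camera coordinates R X + t; the wrist camera has in their place "tool_from_camera" (4x4, takes a point from camera to tool coordinates, whose origin is the TCP and whose axes are the flange's). Camera axes: x right, y down, z forward; pixel columns grow to the right and rows downward; lengths in m; the calibration is good to about 2 mm. A picture is of the moment at which its call begins: read the wrist's pose just before it. camera_info takes no time and is no camera call.
- job.finish_job(): hands the job in; it is judged then, once.
Trained networks look in the newest picture that a camera, given by its name, has taken for a name from the list of things; names that differ only in an ending like _2 or _b are one class to them, and where a whole thing is asked for, a point or a joint stands for the part that bears it (a point fixed in the world has none). Each returns a list of dicts, best first, with "score" (0 to 1); they miss things now and then, are a little off and sometimes report something else, mostly with a low value. They report only what shows in the picture. A call takes as long as a camera call. They do not tell look-alikes from the thing itself.
- nets.spot_in(thing, camera): "pixel" ([column, row] in pixels, amid what is visible of it).
The state is a dict: "time_s": time; "joint_positions": joint angles; "joint_velocities": joint speeds; "effort": joint torques, N m; "tcp_pos": TCP position; "tcp_rot": TCP orientation; "contact_force": force on the tool from outside, world axes, zero at the start; "torque": the same for the moment, N m; "gripper_width": finger opening in m; "grasp_force": force on a finger pad.
Only numpy, scipy, OpenCV 4.12 (cv2) and the standard library are available. Lean on these libraries where they do the work, as an engineer would, in place of code of your own. Each camera call takes 0.05 s, during which the arm holds its last target. There are 200 camera calls.

TASK

Sort the loose parts on the electronics bench: put both relay boards in the long narrow tray, both heat sinks in the square tray and the solder spool in the round dish, each standing flat and right way up on the tray floor, not on top of one another. One board is lying on a heat sink: lift it straight off without shifting the heat sink under it. Set the parts down rather than dropping them, and do not disturb the breadboard or the white jar.

Things in the scene. Friction and masses are not known exactly. Their poses are not given: they have to be found in the camera images.
- board_a: Relay board: green, 64 (own x) x 46 (own y) x 2 mm; in its middle two black relays spanning 30 mm of x and the full 46 mm of y, tops 18 mm above the underside (grip here, closing along y); grey terminals at the +x end (12 mm high), pins at -x (9 mm). 50 g. Origin: centre of underside, z up. Starts lying flat across the fin tops of heatsink_a, underside 22 mm above the bench.
- board_b: Relay board: green, 64 (own x) x 46 (own y) x 2 mm; in its middle two black relays spanning 30 mm of x and the full 46 mm of y, tops 18 mm above the underside (grip here, closing along y); grey terminals at the +x end (12 mm high), pins at -x (9 mm). 50 g. Origin: centre of underside, z up. The same as board_a; it starts flat on the bench.
- heatsink_a: Finned aluminium heat sink 50 (own x) x 40 (own y) x 22 mm high, fins upward and running along x; grip across its 40 mm width (fingers closing along y). 80 g. Origin: centre of the underside, z up. It stands on the bench and carries board_a at the start.
- heatsink_b: Finned aluminium heat sink 50 (own x) x 40 (own y) x 22 mm high, fins upward and running along x; grip across its 40 mm width (fingers closing along y). 80 g. Origin: centre of the underside, z up. The same as heatsink_a; it stands free on the bench.
- spool: Solder spool standing upright: white flanges 50 mm in diameter at the bottom and top, each 4 mm thick, silvery winding 47 mm in diameter between, 34 mm high. 150 g. Origin: centre of the underside, z up along its axis.
- tray_long: Long narrow open grey tray, fixed: outside 94 (own x) x 210 (own y) mm, walls 15 mm high and 5 mm thick, inner floor 84 x 200 mm, 5 mm above the bench. Origin: centre of the underside, on the bench. For both relay boards, side by side along its length.
- tray_square: Square open grey tray, fixed: outside 150 x 150 mm, walls 15 mm high and 5 mm thick, inner floor 140 x 140 mm, 5 mm above the bench. Origin: centre of the underside, on the bench. For both heat sinks, side by side.
- dish: Round open grey dish, fixed: outside diameter 120 mm, wall 15 mm high and 5 mm thick, inner floor 110 mm in diameter, 5 mm above the bench. Origin: centre of the underside, on the bench. For the solder spool.
- breadboard: Bystander: white breadboard with a small black module on it, 55 (own x) x 84 (own y) x 9 mm, 18 mm to its highest part, lying loose on the bench. Origin: centre of the underside. Leave it where it is.
- jar: Bystander: white round jar, 64 mm in diameter and 40 mm high, loose on the bench. Origin: centre of the underside. Leave it where it is.
Not all that is in view belongs to the job. Leave any orange or pink look-alike of the board_a alone.

How it is judged:
On the way:
1. the upper board is lifted clear off the heat sink, which has not shifted more than 10 mm (z of board_a in the frame of heatsink_a above 0.05 m and distance of heatsink_a from where it was at the start of the episode below 0.01 m), for 0.1 s.
At the end, for the whole second after the job is handed in: Boards on the long tray's floor (centres within 32 mm across, 95 mm along), heat sinks on the square tray's floor (within 60 mm), spool on the dish's floor (within 40 mm): each at most 4 mm off the floor, tilt < 0.12 rad, released, at rest; breadboard and jar within 20 mm of their start (x of board_a in the frame of tray_long between -0.032 and 0.032 m and y of board_a in the frame of tray_long between -0.095 and 0.095 m and z of each of board_a, board_b in the frame of tray_long below 0.009 m and angle between each of board_a, board_b, heatsink_a, heatsink_b, spool's own z axis and vertical below 0.12 rad and linear speed of each of board_a, board_b, heatsink_a, heatsink_b, spool below 0.02 m/s and contact force between the fingers and board_a below 0.1 N and x of board_b in the frame of tray_long between -0.032 and 0.032 m and y of board_b in the frame of tray_long between -0.095 and 0.095 m and contact force between the fingers and board_b below 0.1 N and x of heatsink_a in the frame of tray_square between -0.06 and 0.06 m and y of heatsink_a in the frame of tray_square between -0.06 and 0.06 m and z of each of heatsink_a, heatsink_b in the frame of tray_square below 0.009 m and contact force between the fingers and heatsink_a below 0.1 N and x of heatsink_b in the frame of tray_square between -0.06 and 0.06 m and y of heatsink_b in the frame of tray_square between -0.06 and 0.06 m and contact force between the fingers and heatsink_b below 0.1 N and horizontal distance between spool and dish below 0.04 m and z of spool in the frame of dish below 0.009 m and contact force between the fingers and spool below 0.1 N and distance of each of breadboard, jar from where it was at the start of the episode below 0.02 m); the robot touches nothing.
It fails at once if the breadboard is pushed more than 20 mm (distance of breadboard from where it was at the start of the episode above 0.02 m).
It fails at once if the jar is pushed more than 20 mm (distance of jar from where it was at the start of the episode above 0.02 m).
It fails at once if a part is dropped or thrown (faster than 0.7 m/s while not held, a fall of about 25 mm) ((linear speed of board_a above 0.7 m/s and contact force between the fingers and board_a below 0.05 N) or (linear speed of board_b above 0.7 m/s and contact force between the fingers and board_b below 0.05 N) or (linear speed of heatsink_a above 0.7 m/s and contact force between the fingers and heatsink_a below 0.05 N) or (linear speed of heatsink_b above 0.7 m/s and contact force between the fingers and heatsink_b below 0.05 N) or (linear speed of spool above 0.7 m/s and contact force between the fingers and spool below 0.05 N)).
It also fails if it takes over 136 s, if anything falls off the work surface, if the arm or the gripper's body presses on something with over 40 N, if the wrist force passes 120 N, or if a joint passes its speed limit or range.

## Working session

There is one attempt and no reset: what is moved stays moved. The work goes in short steps, Python scripts to look and compute and a shell command to move; the robot and the scene stay as the last step left them, time stands still between calls to the robot, and variables do not carry over. Pictures are saved under pics/ and viewed, at most 14 in all, crops included, and the job is handed in when it is done.

```bash
mkdir -p pics
python3 - <<'E'
from plant import sensors, viewer, job, nets, r
import cv2,numpy as np
s=sensors.read_state(); print(s['time_s'],s['tcp_pos'],s['tcp_rot'],r.tcp_to_grasp)
for c in ['top','scene']:
    im=viewer.get_image(c); cv2.imwrite(f'pics/{c}0.png',im[:,:,::-1]); i=viewer.camera_info(c); print(c,i)
    for n in ['board_a','heatsink_a','spool','tray_long','tray_square','dish','breadboard','jar']:
        print(n,[(np.round(d['pixel']).tolist(),round(d['score'],2)) for d in nets.spot_in(n,c)][:5])
print(viewer.camera_info('wrist'))
E
```

```text
0.0 [0.28339647 0.55666138 0.40387682] [-7.32640303e-01 -3.05463672e+00  2.90428221e-03] 0.1547
top {'intrinsics': array([[470.88995484,   0.        , 328.15912087],
       [  0.        , 470.88995484, 241.77131622],
       [  0.        ,   0.        ,   1.        ]]), 'k1': -0.018351076739106773, 'R': array([[ 0.02269655, -0.99972874,  0.00522532],
       [-0.99141489, -0.02318039, -0.12868252],
       [ 0.12876874, -0.00225981, -0.99167208]]), 't': array([0.00946321, 0.57041546, 1.19887642])}
board_a [([260.0, 272.0], 0.84), ([319.0, 330.0], 0.84), ([202.0, 198.0], 0.71), ([319.0, 156.0], 0.67), ([403.0, 290.0], 0.66)]
heatsink_a [([318.0, 282.0], 0.53)]
spool [([362.0, 274.0], 0.86)]
tray_long [([348.0, 209.0], 0.87)]
tray_square [([190.0, 253.0], 0.9)]
dish [([487.0, 263.0], 0.67)]
breadboard [([257.0, 220.0], 0.68)]
jar [([418.0, 212.0], 0.85)]
scene {'intrinsics': array([[601.66656799,   0.        , 320.18907424],
       [  0.        , 601.66656799, 249.17081047],
       [  0.        ,   0.        ,   1.        ]]), 'k1': -0.09303670030092932, 'R': array([[ 0.80688862,  0.59053
[... 417 characters left out ...]
 0.81)]
tray_square [([396.0, 157.0], 0.62)]
dish [([184.0, 385.0], 0.66)]
breadboard [([392.0, 220.0], 0.88)]
jar [([295.0, 353.0], 0.98)]
{'intrinsics': array([[353.21934785,   0.        , 320.03890058],
       [  0.        , 353.21934785, 243.46406192],
       [  0.        ,   0.        ,   1.        ]]), 'k1': -0.046208290102330546, 'tool_from_camera': array([[ 7.04822667e-04, -9.60462879e-01, -2.78407187e-01,
         7.00375413e-02],
       [ 9.99999438e-01,  8.97366658e-04, -5.64156025e-04,
         2.31102308e-04],
       [ 7.91684247e-04, -2.78406633e-01,  9.60462972e-01,
         3.15173227e-02],
       [ 0.00000000e+00,  0.00000000e+00,  0.00000000e+00,
         1.00000000e+00]])}
```

Run:
```python
import cv2
im=cv2.imread('pics/top0.png')
cv2.imwrite('pics/topcrop.png',cv2.resize(im[125:350,150:450],(800,600),interpolation=cv2.INTER_CUBIC))
```

```text
(no output)
```

View pics/top0.png

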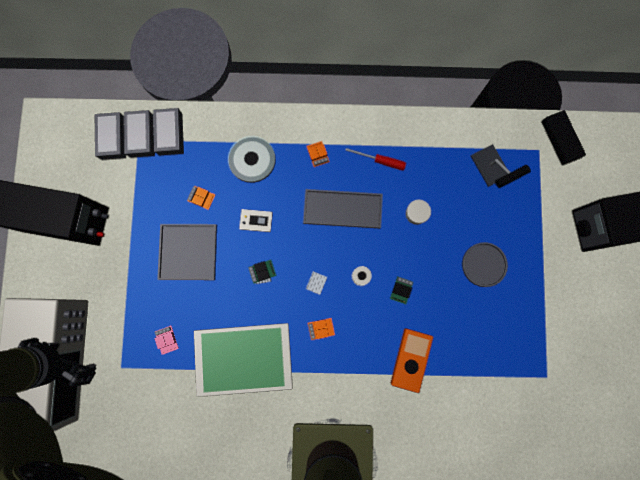

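View pics/topcrop.png

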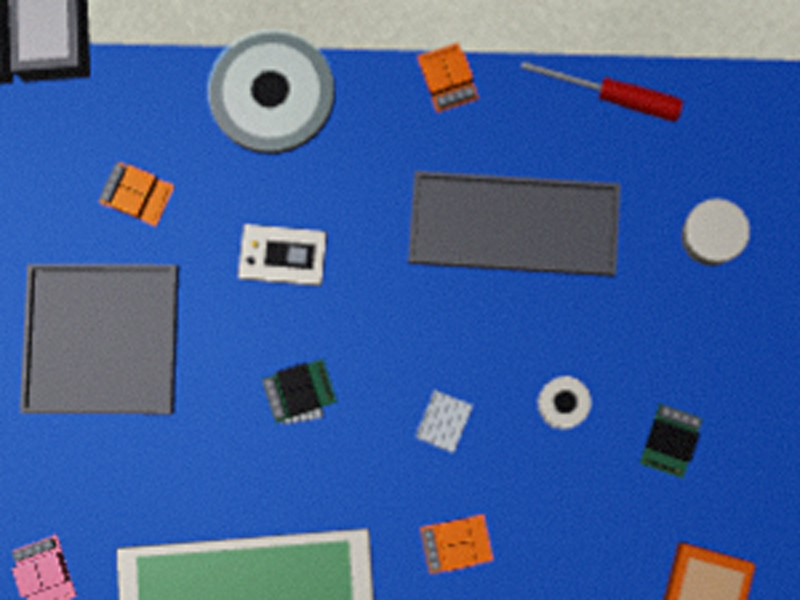

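View pics/scene0.png

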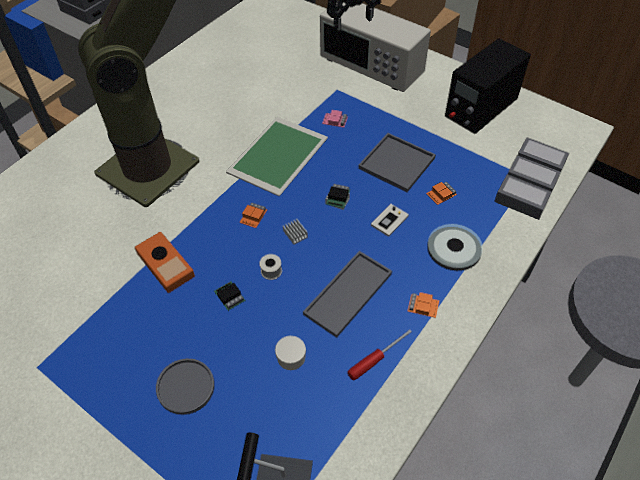

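The top view shows five boards:
- Green with black relays, at (261,272), with fins peeking out below it. This is board_a on heatsink_a.
- Green, at (402,290), lying free. This is board_b.
- Orange at (202,198), (318,154) and (320,329), and pink at (166,340). These are the look-alikes, and I'll leave them alone.

The enlarged crop confirms the green pair. The other parts are heatsink_b at (316,283), the spool at (362,275), the long tray at (343,209), the square tray at (187,252), the dish at (485,264), the jar at (418,211) and the breadboard at (256,220).

```bash
cat > h.py <<'E'
from plant import sensors, viewer, nets, r
import cv2,numpy as np
from scipy.spatial.transform import Rotation as Ro
def cam(c,s=None):
    i=viewer.camera_info(c)
    if c=='wrist':
        T=i['tool_from_camera']; Rt=Ro.from_rotvec(s['tcp_rot']).as_matrix()
        Rw=Rt@T[:3,:3]; p=Rt@T[:3,3]+s['tcp_pos']; R,t=Rw.T,-Rw.T@p
    else: R,t=i['R'],i['t']
    return i['intrinsics'],np.array([i['k1'],0,0,0.]),R,t
def p2w(px,z,C):
    K,d,R,t=C
    u=cv2.undistortPoints(np.array(px,float).reshape(-1,1,2),K,d).reshape(-1,2)
    ray=np.c_[u,np.ones(len(u))]@R; o=-R.T@t
    z=np.broadcast_to(z,len(u)); return (o+ray*((z-o[2])/ray[:,2])[:,None])[:,:2]
def ortho(im,C,c,half,z,n=600):
    "world-rectified picture at height z: up = +x, left = +y"
    g=np.linspace(half,-half,n); X,Y=np.meshgrid(g+c[0],g+c[1],indexing='ij')
    P=np.c_[X.ravel(),Y.ravel(),np.full(n*n,z)]
    K,d,R,t=C; q=cv2.projectPoints(P,cv2.Rodrigues(R)[0],t,K,d)[0].reshape(n,n,2).astype(np.float32)
    return cv2.remap(im,q[...,0],q[...,1],cv2.INTER_LINEAR)
def rect(W):
    (cx,cy),(a,b),th=cv2.minAreaRect(W.astype(np.float32)*1000)
    if a<b: a,b,th=b,a,th+90
    return np.round([cx,cy,a,b,th%180],1)   # mm, long, short, angle of long axis deg
def blobs(im,lo=30):
    "contours of all that is not blue mat"
    f=im.astype(int); m=((f[...,2]-f[...,0])<70).astype(np.uint8)
    m=cv2.morphologyEx(m,cv2.MORPH_OPEN,np.ones((3,3),np.uint8))
    return [c.reshape(-1,2) for c in cv2.findContours(m,cv2.RETR_EXTERNAL,cv2.CHAIN_APPROX_NONE)[0] if len(c)>lo]
def go(x,y,zg,yaw):
    "share to bring the grasp point to x,y,zg (m) with the closing line at yaw deg (mod 180)"
    s=sensors.read_state(); R=Ro.from_rotvec(s['tcp_rot']).as_matrix()
    cur=np.degrees(np.arctan2(R[1,1],R[0,1])); d=(yaw-cur+90)%180-90   # world turn of tool y
    Rd=Ro.from_euler('z',cur+d,degrees=True).as_matrix()@np.array([[0,1,0],[1,0,0],[0,0,-1.]])
    alt=Ro.from_matrix(R.T@Rd).as_rotvec(degrees=True)
    sh=R.T@(np.array([x,y,zg+r.tcp_to_grasp])-s['tcp_pos'])
    print('t',round(s['time_s'],2),'shift',np.round(sh/.5,3),'turn',np.round(alt/120,3),'dist',round(np.linalg.norm(sh),3),'w',s['gripper_width'],'q7',round(s['joint_positions'][6],2))
E
python3 - <<'E'
from h import *
im=viewer.get_image('top'); C=cam('top')
for name,px,z in [('A',(261,272),.03),('B',(402,290),.008),('hsb',(316,283),.015),('spool',(362,275),.034),('long',(343,209),.012),('sq',(187,252),.012),('dish',(485,264),.012),('jar',(418,211),.03),('bb',(256,220),.009)]:
    for c in blobs(im,20):
        if cv2.pointPolygonTest(c.reshape(-1,1,2),px,False)>=0: print(name,rect(p2w(c,z,C)))
go(.4,.1,.25,0)
E
```

```text
A [ 618.2   43.3 1833.1 1303.3   91.5]
B [ 621.9   43.6 1865.8 1326.6   91.5]
hsb [ 620.8   43.5 1855.4 1319.2   91.5]
spool [ 617.6   43.3 1827.2 1299.1   91.5]
long [ 621.3   43.6 1859.9 1322.3   91.5]
sq [ 621.3   43.6 1859.9 1322.3   91.5]
dish [ 621.3   43.6 1859.9 1322.3   91.5]
jar [ 618.2   43.3 1833.1 1303.3   91.5]
bb [ 621.8   43.6 1864.3 1325.5   91.5]
t 0.95 shift [-0.622 -0.709  0.   ] turn [ 0.    -0.     0.525] dist 0.472 w 0.08550869577875146 q7 -0.22
```

```bash
sed -i 's/RETR_EXTERNAL/RETR_LIST/' h.py
python3 - <<'E'
from h import *
im=viewer.get_image('top'); C=cam('top')
for name,px,z in [('A',(261,272),.03),('B',(402,290),.008),('hsb',(316,283),.015),('spool',(362,275),.034),('long',(343,209),.012),('sq',(187,252),.012),('dish',(485,264),.012),('jar',(418,211),.03),('bb',(256,220),.009)]:
    L=[c for c in blobs(im,20) if cv2.pointPolygonTest(c.reshape(-1,1,2),px,False)>=0]
    L.sort(key=cv2.contourArea)
    print(name,[rect(p2w(c,z,C)).tolist() for c in L if 50<cv2.contourArea(c)<9000])
E
```

```text
A [[486.3, 193.2, 62.9, 55.5, 108.4]]
B [[449.5, -175.6, 62.6, 46.8, 161.9]]
hsb [[463.7, 51.9, 50.4, 41.1, 158.7]]
spool [[483.8, -66.3, 49.7, 49.5, 91.3]]
long [[665.5, -14.5, 209.6, 96.1, 87.7]]
sq [[538.8, 399.0, 153.1, 147.8, 91.3]]
dish [[522.2, -396.4, 120.1, 118.9, 135.3]]
jar [[656.7, -215.1, 65.5, 64.2, 0.1]]
bb [[627.9, 220.2, 85.7, 56.6, 86.1]]
```

```bash
python3 -c "
from h import *
go(.486,.193,.18,18)"
```

```text
t 1.0 shift [-0.691 -0.465  0.14 ] turn [ 0.    -0.     0.375] dist 0.422 w 0.08540978333134054 q7 -0.22
```

```bash
python3 -m crank '[[[-0.55,-0.37,0.11],[0,0,0.375],1],[[-0.55,-0.37,0.11],[0,0,0.375],1],[[-0.55,-0.37,0.11],[0,0,0.375],1],[[-0.55,-0.37,0.11],[0,0,0.375],1],[[-0.55,-0.37,0.11],[0,0,0.375],1],[[-0.55,-0.37,0.11],[0,0,0.375],1],[[-0.55,-0.37,0.11],[0,0,0.375],1],[[-0.55,-0.37,0.11],[0,0,0.375],1]]' 30; python3 -c "
from h import *
go(.486,.193,.18,18)"
```

```text
time_s: 1.67
tcp_pos: [0.444, 0.2682, 0.3501]
tcp_rot: [1.847, 2.541, 0.001]
contact_force: [-0.3, -0.4, -1.3]
gripper_width: 0.0849
grasp_force: 0.0
t 1.67 shift [-0.169  0.033  0.031] turn [ 0.  0. -0.] dist 0.088 w 0.08489507014610068 q7 -0.34
```

```bash
python3 -m crank '[[[-0.17,0.033,0.03],[0,0,0],1],[[-0.17,0.033,0.03],[0,0,0],1],[[-0.17,0.033,0.03],[0,0,0],1],[[-0.17,0.033,0.03],[0,0,0],1],[[-0.17,0.033,0.03],[0,0,0],1]]'
cat > w.py <<'E'
from h import *; import sys
def look(name,c,half,z):
    s=sensors.read_state(); im=viewer.get_image('wrist'); C=cam('wrist',s)
    cv2.imwrite(f'pics/{name}.png',ortho(im,C,c,half,z)[...,::-1]); return im,C
def found(im,C,c,zs,R=.05):
    for k in blobs(im,40):
        W=p2w(k,zs,C)
        a=rect(W)
        if np.hypot(a[0]/1000-c[0],a[1]/1000-c[1])<R and 20<a[3] and a[2]<260: print(zs,a.tolist())
E
python3 - <<'E'
from w import *
im,C=look('a1',(.486,.193),.06,.04)
found(im,C,(.486,.193),.024); found(im,C,(.486,.193),.04)
# black relays
f=im.astype(int); m=((f.max(2)<50)).astype(np.uint8)
for k in cv2.findContours(m,cv2.RETR_LIST,cv2.CHAIN_APPROX_NONE)[0]:
    if cv2.contourArea(k)>600: print('blk',rect(p2w(k.reshape(-1,2),.04,C)))
go(.486,.193,.18,18)
E
```

```text
time_s: 2.08
tcp_pos: [0.4854, 0.1943, 0.3352]
tcp_rot: [-1.846, -2.541, -0.001]
contact_force: [-0.7, 1.6, 0.5]
gripper_width: 0.0852
grasp_force: 0.0
0.024 [488.1, 194.8, 62.8, 52.9, 109.6]
0.04 [486.7, 198.6, 59.2, 49.9, 109.6]
blk [534.8  42.  671.2 206.6  18. ]
blk [611.8 218.   42.1  21.4  86.1]
blk [715.4 237.5  94.2  28.4  96.9]
blk [490.2 197.2  43.   31.2  20.2]
t 2.13 shift [-0.005  0.001  0.001] turn [ 0.    -0.001  0.001] dist 0.003 w 0.08516614618344052 q7 -0.2
```

View pics/a1.png

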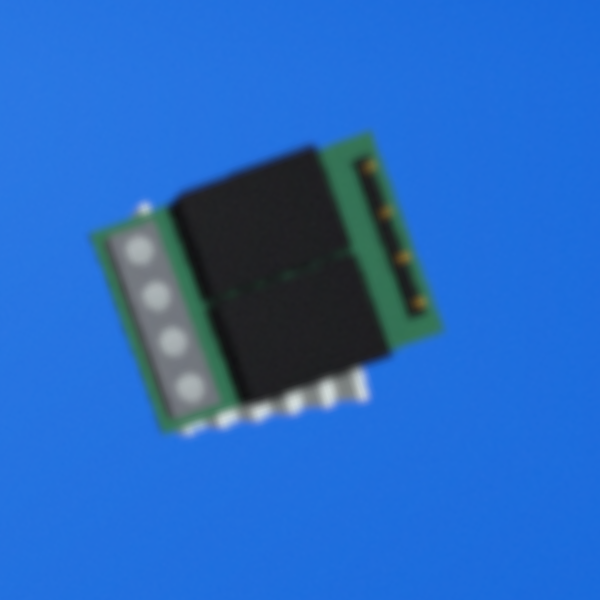

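The wrist view shows the green board's relay tops with corners near (180,197), (316,147), (391,352) and (245,402). That puts the centre at about (0.491, 0.197) with a closing angle of 20°. The fins stick out at the lower edge, so they run crosswise to the board and the fingertips must stay above 22 mm.

```bash
python3 -c "
from h import *
go(.4907,.1967,.07,20)
go(.4907,.1967,.041,20)"
```

```text
t 2.13 shift [-0.002  0.012  0.221] turn [ 0.    -0.001 -0.016] dist 0.111 w 0.08516614618344052 q7 -0.2
t 2.13 shift [-0.002  0.012  0.279] turn [ 0.    -0.001 -0.016] dist 0.14 w 0.08516614618344052 q7 -0.2
```

```bash
python3 -m crank '[[[-0.002,0.012,0.1],[0,0,-0.016],1],[[-0.002,0.012,0.18],[0,0,-0.016],1],[[-0.002,0.012,0.22],[0,0,-0.016],1],[[-0.002,0.012,0.25],[0,0,-0.016],1],[[-0.002,0.012,0.27],[0,0,-0.016],1],[[-0.002,0.012,0.279],[0,0,-0.016],1],[[-0.002,0.012,0.279],[0,0,-0.016],1],[[-0.002,0.012,0.279],[0,0,-0.016],1]]'; python3 -c "
from h import *
go(.4907,.1967,.041,20)"
```

```text
time_s: 2.8
tcp_pos: [0.4915, 0.1958, 0.1965]
tcp_rot: [1.801, 2.573, 0.002]
contact_force: [-0.0, -0.3, 0.8]
gripper_width: 0.0856
grasp_force: 0.0
t 2.8 shift [ 0.002 -0.001  0.002] turn [ 0.001 -0.     0.   ] dist 0.001 w 0.085570861496668 q7 -0.2
```

```bash
python3 -m crank '[[[0,0,0],[0,0,0],0.7],[[0,0,0],[0,0,0],0.6],[[0,0,0],[0,0,0],0.5],[[0,0,0],[0,0,0],0.4],[[0,0,0],[0,0,0],0.4],[[0,0,0],[0,0,0],0.4],[[0,0,0],[0,0,0],0.3],[[0,0,0],[0,0,0],0.3]]' 30; python3 -m crank '[[[0,0,0],[0,0,0],0.2],[[0,0,0],[0,0,0],0.2],[[0,0,0],[0,0,0],0.2],[[0,0,0],[0,0,0],0.2]]' 30
```

```text
time_s: 3.47
tcp_pos: [0.4916, 0.1949, 0.1966]
tcp_rot: [1.803, 2.572, 0.002]
contact_force: [-0.3, -0.7, 5.5]
gripper_width: 0.0453
grasp_force: 30.6
time_s: 3.8
tcp_pos: [0.4917, 0.1949, 0.1966]
tcp_rot: [1.803, 2.572, 0.002]
contact_force: [-0.1, -0.1, 4.8]
gripper_width: 0.0451
grasp_force: 30.5
```

```bash
python3 -m crank '[[[0,0,-0.01],[0,0,0],0.2],[[0,0,-0.03],[0,0,0],0.2],[[0,0,-0.06],[0,0,0],0.2],[[0,0,-0.11],[0,0,0],0.2],[[0,0,-0.17],[0,0,0],0.2],[[0,0,-0.22],[0,0,0],0.2],[[0,0,-0.22],[0,0,0],0.2],[[0,0,-0.22],[0,0,0],0.2]]'
python3 - <<'E'
from w import *
im=viewer.get_image('top'); C=cam('top')
im2,_=look('a2',(.486,.193),.1,.022)
# long tray slots along its long axis 87.7 deg
u=np.array([np.cos(np.radians(87.7)),np.sin(np.radians(87.7))]); c=np.array([.6655,-.0145])
print(c+.048*u,c-.048*u)
go(*(c+.048*u),.15,87.7)
E
```

```text
time_s: 4.47
tcp_pos: [0.4918, 0.1949, 0.3077]
tcp_rot: [1.802, 2.571, 0.006]
contact_force: [-0.5, 0.4, -0.6]
gripper_width: 0.045
grasp_force: 31.2
[0.66742633 0.03346133] [ 0.66357367 -0.06246133]
t 4.57 shift [-0.423  0.222  0.002] turn [-0.    -0.    -0.565] dist 0.239 w 0.045195200193163226 q7 -0.18
```

View pics/a2.png

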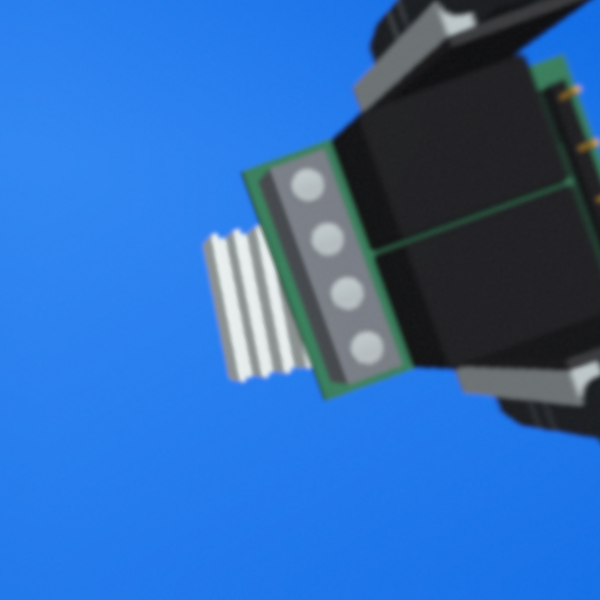

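board_a is held in the gripper, and heatsink_a's fins are still in place on the left. Next I'll move over the long tray.

```bash
python3 -m crank '[[[-0.06,0.03,0],[0,0,-0.059],0.2],[[-0.12,0.06,0],[0,0,-0.118],0.2],[[-0.18,0.09,0],[0,0,-0.177],0.2],[[-0.24,0.12,0],[0,0,-0.236],0.2],[[-0.3,0.16,0],[0,0,-0.295],0.2],[[-0.36,0.19,0],[0,0,-0.354],0.2],[[-0.42,0.22,0],[0,0,-0.413],0.2],[[-0.423,0.222,0],[0,0,-0.472],0.2]]'; python3 -c "
from h import *
go(.6674,.0335,.05,87.7)"
```

```text
time_s: 5.23
tcp_pos: [0.6714, 0.0258, 0.3035]
tcp_rot: [0.373, 3.117, -0.009]
contact_force: [0.4, -1.7, -0.4]
gripper_width: 0.0456
grasp_force: 31.2
t 5.23 shift [0.012 0.014 0.197] turn [-0.003  0.001 -0.094] dist 0.099 w 0.045621710072460187 q7 0.89
```

```bash
python3 -m crank '[[[0.01,0.014,0.02],[-0.003,0,-0.05],0.2],[[0.012,0.014,0.06],[-0.003,0,-0.094],0.2],[[0.012,0.014,0.12],[-0.003,0,-0.094],0.2],[[0.012,0.014,0.18],[-0.003,0,-0.094],0.2],[[0.012,0.014,0.197],[-0.003,0,-0.094],0.2],[[0.012,0.014,0.197],[-0.003,0,-0.094],0.2],[[0.012,0.014,0.197],[-0.003,0,-0.094],0.2]]'
python3 - <<'E'
from w import *
im,C=look('a3',(.6655,-.0145),.14,.015)
found(im,C,(.6655,-.0145),.015,.1)
go(.6674,.0335,.0250,87.7)
E
```

```text
time_s: 5.82
tcp_pos: [0.6636, 0.0423, 0.2068]
tcp_rot: [-0.058, -3.141, -0.01]
contact_force: [0.8, -0.2, 0.5]
gripper_width: 0.0453
grasp_force: 31.2
0.015 [726.2, 41.4, 74.5, 22.2, 88.5]
t 5.87 shift [-0.007 -0.018  0.057] turn [0.003 0.001 0.001] dist 0.03 w 0.04539745713221397 q7 0.97
```

View pics/a3.png

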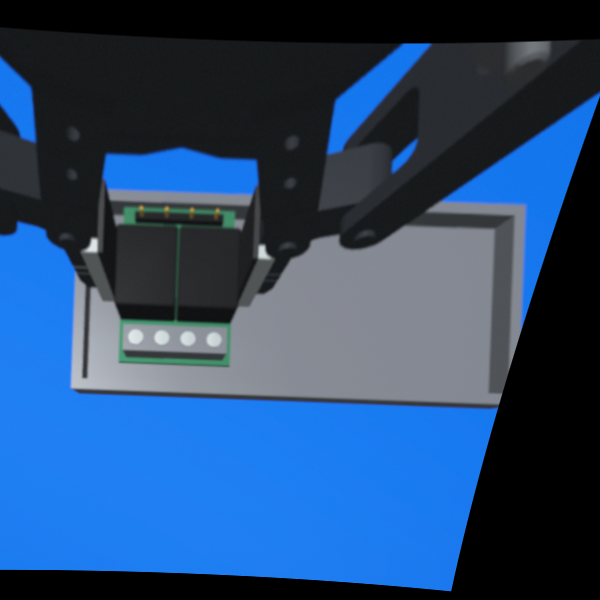

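The view shows the board above the left end of the long tray. The tray's outline runs from (75,190) to (525,405), which matches my estimate. I'll shift 9 mm along y and lower.

```bash
python3 -m crank '[[[-0.007,-0.018,0],[0.003,0,0],0.2],[[-0.007,-0.018,0.01],[0.003,0,0],0.2],[[-0.007,-0.018,0.025],[0.003,0,0],0.2],[[-0.007,-0.018,0.04],[0.003,0,0],0.2],[[-0.007,-0.018,0.05],[0.003,0,0],0.2],[[-0.007,-0.018,0.055],[0.003,0,0],0.2],[[-0.007,-0.018,0.055],[0.003,0,0],0.2],[[-0.007,-0.018,0.055],[0.003,0,0],0.2]]'; python3 -c "
from h import *
go(.6674,.0335,.0250,87.7)"
```

```text
time_s: 6.53
tcp_pos: [0.6664, 0.0334, 0.1797]
tcp_rot: [-0.058, -3.14, 0.001]
contact_force: [-1.6, -0.8, 4.5]
gripper_width: 0.0449
grasp_force: 31.8
t 6.53 shift [-0.002  0.    -0.   ] turn [-0.    -0.     0.002] dist 0.001 w 0.0448812723107941 q7 0.97
```

```bash
python3 -m crank '[[[0,0,0],[0,0,0],0.6],[[0,0,0],[0,0,0],0.7],[[0,0,0],[0,0,0],0.75],[[0,0,0],[0,0,0],0.75],[[0,0,-0.03],[0,0,0],0.75],[[0,0,-0.1],[0,0,0],0.75],[[0,0,-0.18],[0,0,0],0.75],[[0,0,-0.26],[0,0,0],0.75]]'; python3 -c "
from h import *
go(.486,.193,.18,105)
go(.486,.193,.18,15)"
```

```text
time_s: 7.2
tcp_pos: [0.6664, 0.0332, 0.3115]
tcp_rot: [-0.058, -3.141, -0.0]
contact_force: [-0.0, 1.4, -1.3]
gripper_width: 0.0643
grasp_force: 0.0
t 7.2 shift [ 0.372  0.306 -0.046] turn [ 0.    -0.    -0.143] dist 0.242 w 0.06428733203087103 q7 1.04
t 7.2 shift [ 0.372  0.306 -0.046] turn [-0.    -0.     0.607] dist 0.242 w 0.06428733203087103 q7 1.04
```

```bash
python3 -m crank '[[[0.07,0.06,-0.04],[0,0,-0.05],1],[[0.13,0.11,-0.046],[0,0,-0.1],1],[[0.19,0.16,-0.046],[0,0,-0.103],1],[[0.25,0.21,-0.046],[0,0,-0.103],1],[[0.31,0.26,-0.046],[0,0,-0.103],1],[[0.372,0.306,-0.046],[0,0,-0.103],1],[[0.372,0.306,-0.046],[0,0,-0.103],1],[[0.372,0.306,-0.046],[0,0,-0.103],1]]'
python3 - <<'E'
from w import *
im,C=look('h1',(.486,.193),.1,.022)
found(im,C,(.486,.193),.022); found(im,C,(.486,.193),.0)
im=viewer.get_image('top'); C=cam('top')
for c in blobs(im,20):
    if 50<cv2.contourArea(c)<9000:
        a=rect(p2w(c,.015,C)); 
        if 350<a[0]<750 and abs(a[1])<460: print(a.tolist())
E
```

```text
time_s: 7.87
tcp_pos: [0.4849, 0.1952, 0.3338]
tcp_rot: [-0.289, 3.127, 0.001]
contact_force: [-0.3, -0.0, -0.1]
gripper_width: 0.0852
grasp_force: 0.0
0.022 [484.8, 197.5, 51.7, 40.0, 11.1]
0.0 [490.2, 198.7, 55.8, 43.1, 11.1]
[449.3, -174.4, 62.2, 46.6, 161.9]
[485.0, -67.7, 50.4, 50.3, 91.3]
[521.9, -395.3, 121.0, 114.9, 91.2]
[626.8, 219.2, 85.2, 56.3, 86.3]
[659.7, -218.0, 66.3, 65.0, 0.1]
[664.8, -14.3, 209.0, 95.5, 87.8]
[687.0, 369.3, 66.4, 48.7, 67.7]
```

View pics/h1.png

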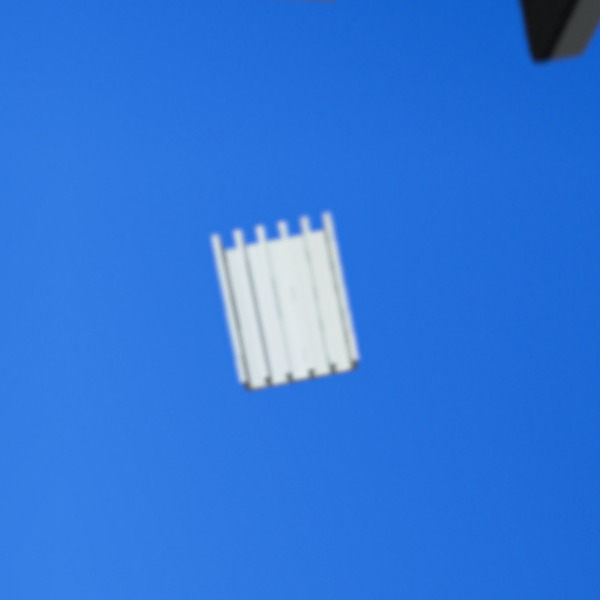

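heatsink_a stands alone, with its fins from (212,235) to (357,362) and centre about (0.486, 0.198). It has not shifted. I'll grip it across with closing angle 101°.

```bash
python3 -c "
from h import *
go(.486,.1977,.021,101)"
```

```text
t 7.97 shift [0.001 0.011 0.315] turn [-0.     0.001 -0.007] dist 0.158 w 0.08562768243791828 q7 0.78
```

```bash
python3 -m crank '[[[0.001,0.011,0.08],[0,0,-0.007],1],[[0.001,0.011,0.16],[0,0,-0.007],1],[[0.001,0.011,0.23],[0,0,-0.007],1],[[0.001,0.011,0.28],[0,0,-0.007],1],[[0.001,0.011,0.31],[0,0,-0.007],1],[[0.001,0.011,0.314],[0,0,-0.007],1],[[0.001,0.011,0.314],[0,0,-0.007],1],[[0.001,0.011,0.314],[0,0,-0.007],0.8]]' 35;  python3 -m crank '[[[0,0,0],[0,0,0],0.7],[[0,0,0],[0,0,0],0.6],[[0,0,0],[0,0,0],0.5],[[0,0,0],[0,0,0],0.4],[[0,0,0],[0,0,0],0.3],[[0,0,0],[0,0,0],0.2],[[0,0,0],[0,0,0],0.2],[[0,0,0],[0,0,0],0.2]]' 35; python3 -m crank '[[[0,0,-0.01],[0,0,0],0.2],[[0,0,-0.03],[0,0,0],0.2],[[0,0,-0.07],[0,0,0],0.2],[[0,0,-0.12],[0,0,0],0.2],[[0,0,-0.17],[0,0,0],0.2],[[0,0,-0.2],[0,0,0],0.2],[[0,0,-0.2],[0,0,0],0.2]]' ; python3 -c "
from h import *
go(.506,.399,.1,91.3)"
```

```text
time_s: 8.63
tcp_pos: [0.4863, 0.1978, 0.1762]
tcp_rot: [-0.3, 3.125, 0.0]
contact_force: [1.1, 0.4, -0.1]
gripper_width: 0.0757
grasp_force: 0.0
time_s: 9.3
tcp_pos: [0.4856, 0.1984, 0.1766]
tcp_rot: [-0.302, 3.125, 0.0]
contact_force: [-0.6, -0.8, 5.8]
gripper_width: 0.039
grasp_force: 35.7
time_s: 9.88
tcp_pos: [0.486, 0.1986, 0.2791]
tcp_rot: [-0.301, 3.121, 0.004]
contact_force: [-0.3, 0.5, -0.9]
gripper_width: 0.039
grasp_force: 35.6
t 9.88 shift [-0.116  0.386  0.05 ] turn [0.001 0.003 0.081] dist 0.203 w 0.03902900653181321 q7 0.7
```

```bash
python3 -m crank '[[[-0.02,0.06,0],[0,0,0.03],0.2],[[-0.04,0.13,0],[0,0,0.06],0.2],[[-0.06,0.2,0],[0,0,0.081],0.2],[[-0.08,0.27,0],[0,0,0.081],0.2],[[-0.1,0.33,0],[0,0,0.081],0.2],[[-0.112,0.37,0],[0,0,0.081],0.2],[[-0.116,0.386,0],[0,0,0.081],0.2],[[-0.116,0.386,0],[0,0,0.081],0.2]]'; python3 -c "
from h import *
go(.506,.399,.0269,91.3)"
```

```text
time_s: 10.55
tcp_pos: [0.5039, 0.401, 0.275]
tcp_rot: [0.042, -3.141, -0.002]
contact_force: [-0.5, -0.2, -1.3]
gripper_width: 0.0392
grasp_force: 35.7
t 10.55 shift [-0.004 -0.004  0.187] turn [ 0.001 -0.     0.002] dist 0.093 w 0.03917210607457107 q7 0.47
```

```bash
python3 -m crank '[[[-0.004,-0.004,0.05],[0,0,0.002],0.2],[[-0.004,-0.004,0.1],[0,0,0.002],0.2],[[-0.004,-0.004,0.14],[0,0,0.002],0.2],[[-0.004,-0.004,0.165],[0,0,0.002],0.2],[[-0.004,-0.004,0.177],[0,0,0.002],0.2],[[-0.004,-0.004,0.184],[0,0,0.002],0.2],[[-0.004,-0.004,0.185],[0,0,0.002],0.2],[[-0.004,-0.004,0.185],[0,0,0.002],0.2]]'; python3 -c "
from h import *
go(.506,.399,.0269,91.3)"
```

```text
time_s: 11.22
tcp_pos: [0.5075, 0.3969, 0.1838]
tcp_rot: [-0.03, 3.14, 0.001]
contact_force: [0.7, 1.1, -1.2]
gripper_width: 0.0394
grasp_force: 35.7
t 11.22 shift [0.003 0.004 0.004] turn [ 0.     0.001 -0.002] dist 0.003 w 0.03939830250755994 q7 0.42
```

```bash
python3 -m crank '[[[0,0,0.003],[0,0,0],0.2],[[0,0,0.004],[0,0,0],0.2],[[0,0,0.005],[0,0,0],0.2],[[0,0,0.005],[0,0,0],0.2]]'; python3 -m crank '[[[0,0,0],[0,0,0],0.5],[[0,0,0],[0,0,0],0.6],[[0,0,0],[0,0,0],0.75],[[0,0,0],[0,0,0],0.75],[[0,0,-0.03],[0,0,0],0.75],[[0,0,-0.1],[0,0,0],0.75],[[0,0,-0.18],[0,0,0],0.8],[[0,0,-0.26],[0,0,0],1]]'; python3 -c "
from h import *
go(.4637,.0519,.18,68.7)"
```

```text
time_s: 11.55
tcp_pos: [0.5074, 0.3972, 0.1816]
tcp_rot: [-0.03, 3.14, 0.001]
contact_force: [-1.6, -1.2, 5.2]
gripper_width: 0.0392
grasp_force: 36.3
time_s: 12.22
tcp_pos: [0.5067, 0.3967, 0.3124]
tcp_rot: [0.031, -3.141, 0.001]
contact_force: [0.4, 0.8, 0.2]
gripper_width: 0.0786
grasp_force: 0.0
t 12.22 shift [ 0.1   -0.688 -0.044] turn [-0.    -0.     0.187] dist 0.348 w 0.0786480623500363 q7 0.49
```

```bash
python3 -m crank '[[[0.01,-0.08,-0.02],[0,0,0.03],1],[[0.022,-0.16,-0.044],[0,0,0.07],1],[[0.034,-0.24,-0.044],[0,0,0.11],1],[[0.046,-0.32,-0.044],[0,0,0.15],1],[[0.058,-0.4,-0.044],[0,0,0.187],1],[[0.07,-0.48,-0.044],[0,0,0.187],1],[[0.082,-0.56,-0.044],[0,0,0.187],1],[[0.094,-0.64,-0.044],[0,0,0.187],1]]'; python3 -m crank '[[[0,-0.04,0],[0,0,0],1],[[0,-0.044,0],[0,0,0],1],[[0,-0.044,0],[0,0,0],1]]'
python3 - <<'E'
from w import *
c=(.4637,.0519)
im,C=look('h2',c,.1,.022)
found(im,C,c,.022)
go(*c,.021,68.7)
im=viewer.get_image('top'); C=cam('top')
print([(np.round(d['pixel']).tolist(),round(d['score'],2)) for d in nets.spot_in('heatsink_a','top')])
a=ortho(im,C,(.539,.399),.1,.02,400); b=ortho(im,C,(.6655,-.0145),.13,.02,400)
cv2.imwrite('pics/trays.png',np.hstack([a,b])[...,::-1])
E
```

```text
time_s: 12.88
tcp_pos: [0.4657, 0.0745, 0.3336]
tcp_rot: [0.58, 3.085, 0.001]
contact_force: [0.6, -0.6, 0.1]
gripper_width: 0.0853
grasp_force: 0.0
time_s: 13.13
tcp_pos: [0.458, 0.0543, 0.3333]
tcp_rot: [0.586, 3.085, -0.0]
contact_force: [0.2, 0.6, 0.1]
gripper_width: 0.0855
grasp_force: 0.0
0.022 [462.3, 53.0, 51.7, 40.1, 158.6]
t 13.18 shift [-0.012 -0.004  0.315] turn [ 0.001  0.001 -0.   ] dist 0.158 w 0.0852400435570103 q7 0.54
[([185.0, 265.0], 0.58)]
```

View pics/trays.png

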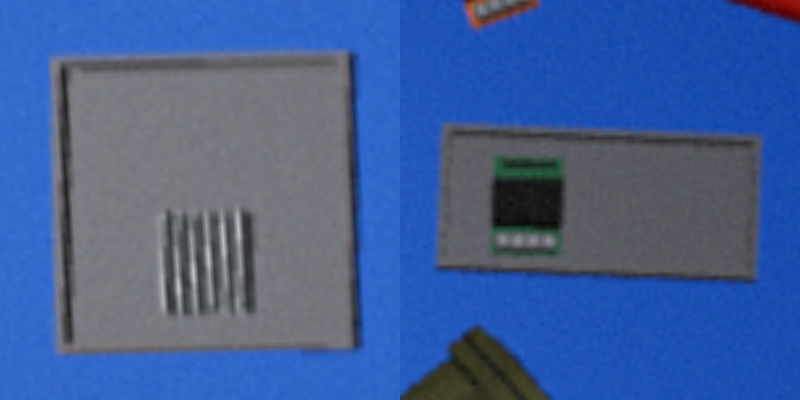

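heatsink_a stands flat in the lower half of the square tray, at (208,262) in the left panel. board_a lies flat in the long tray, at (528,205) in the right panel. Next is heatsink_b.

```bash
python3 -m crank '[[[-0.01,-0.003,0.08],[0,0,0],1],[[-0.01,-0.003,0.16],[0,0,0],1],[[-0.01,-0.003,0.23],[0,0,0],1],[[-0.01,-0.003,0.28],[0,0,0],1],[[-0.01,-0.003,0.31],[0,0,0],1],[[-0.01,-0.003,0.315],[0,0,0],1],[[-0.01,-0.003,0.315],[0,0,0],1],[[-0.01,-0.003,0.315],[0,0,0],0.8]]' 35;  python3 -m crank '[[[0,0,0],[0,0,0],0.7],[[0,0,0],[0,0,0],0.6],[[0,0,0],[0,0,0],0.5],[[0,0,0],[0,0,0],0.4],[[0,0,0],[0,0,0],0.3],[[0,0,0],[0,0,0],0.2],[[0,0,0],[0,0,0],0.2],[[0,0,0],[0,0,0],0.2]]' 35; python3 -m crank '[[[0,0,-0.01],[0,0,0],0.2],[[0,0,-0.03],[0,0,0],0.2],[[0,0,-0.07],[0,0,0],0.2],[[0,0,-0.12],[0,0,0],0.2],[[0,0,-0.17],[0,0,0],0.2],[[0,0,-0.2],[0,0,0],0.2],[[0,0,-0.2],[0,0,0],0.2]]' ; python3 -c "
from h import *
go(.572,.399,.12,91.3)"
```

```text
time_s: 13.95
tcp_pos: [0.4628, 0.0544, 0.1741]
tcp_rot: [0.575, 3.088, 0.002]
contact_force: [0.6, 0.6, 0.2]
gripper_width: 0.0757
grasp_force: 0.0
time_s: 14.62
tcp_pos: [0.4626, 0.0526, 0.1754]
tcp_rot: [0.581, 3.086, 0.002]
contact_force: [-0.6, 1.0, 5.9]
gripper_width: 0.0395
grasp_force: 36.2
time_s: 15.2
tcp_pos: [0.4629, 0.0519, 0.2776]
tcp_rot: [0.583, 3.082, 0.003]
contact_force: [0.1, 0.2, -1.4]
gripper_width: 0.0394
grasp_force: 35.6
t 15.2 shift [0.05  0.726 0.008] turn [ 0.001  0.002 -0.189] dist 0.364 w 0.0394466469801299 q7 0.21
```

```bash
python3 -m crank '[[[0.005,0.08,0],[0,0,-0.03],0.2],[[0.011,0.16,0],[0,0,-0.07],0.2],[[0.016,0.24,0],[0,0,-0.11],0.2],[[0.022,0.32,0],[0,0,-0.15],0.2],[[0.028,0.4,0],[0,0,-0.189],0.2],[[0.033,0.48,0],[0,0,-0.189],0.2],[[0.039,0.56,0],[0,0,-0.189],0.2],[[0.044,0.64,0],[0,0,-0.189],0.2]]'; python3 -m crank '[[[0.02,0.07,0],[0,0,0],0.2],[[0.02,0.08,0],[0,0,0],0.2],[[0.02,0.08,0],[0,0,0],0.2]]'; python3 -c "
from h import *
go(.572,.399,.0257,91.3)"
```

```text
time_s: 15.87
tcp_pos: [0.5583, 0.3597, 0.2736]
tcp_rot: [0.037, -3.14, 0.004]
contact_force: [1.4, -0.3, 0.0]
gripper_width: 0.0393
grasp_force: 35.7
time_s: 16.12
tcp_pos: [0.5446, 0.4021, 0.2738]
tcp_rot: [0.046, -3.139, -0.003]
contact_force: [-0.1, -0.2, -1.3]
gripper_width: 0.0391
grasp_force: 35.7
t 16.12 shift [-0.055 -0.008  0.187] turn [ 0.001 -0.001  0.003] dist 0.097 w 0.039123545597533074 q7 0.38
```

```bash
python3 -m crank '[[[-0.04,-0.008,0.02],[0,0,0.003],0.2],[[-0.055,-0.008,0.06],[0,0,0.003],0.2],[[-0.055,-0.008,0.11],[0,0,0.003],0.2],[[-0.055,-0.008,0.15],[0,0,0.003],0.2],[[-0.055,-0.008,0.165],[0,0,0.003],0.2],[[-0.055,-0.008,0.175],[0,0,0.003],0.2],[[-0.055,-0.008,0.177],[0,0,0.003],0.2],[[-0.055,-0.008,0.177],[0,0,0.003],0.2]]'; python3 -c "
from h import *
go(.572,.399,.0257,91.3)"
```

```text
time_s: 16.78
tcp_pos: [0.5752, 0.3948, 0.1871]
tcp_rot: [-0.027, 3.14, 0.0]
contact_force: [0.3, -0.5, -0.1]
gripper_width: 0.0394
grasp_force: 35.7
t 16.78 shift [0.006 0.009 0.013] turn [ 0.     0.001 -0.003] dist 0.009 w 0.03942193982663234 q7 0.38
```

```bash
python3 -m crank '[[[0.006,0.008,0.004],[0,0,0],0.2],[[0.006,0.008,0.008],[0,0,0],0.2],[[0.006,0.008,0.011],[0,0,0],0.2],[[0.006,0.008,0.013],[0,0,0],0.2],[[0.006,0.008,0.014],[0,0,0],0.2],[[0.006,0.008,0.014],[0,0,0],0.2]]'; python3 -c "
from h import *
go(.572,.399,.0257,91.3)"
```

```text
time_s: 17.28
tcp_pos: [0.5719, 0.3991, 0.1805]
tcp_rot: [-0.027, 3.14, 0.001]
contact_force: [-1.9, -1.4, 4.8]
gripper_width: 0.0391
grasp_force: 36.3
t 17.28 shift [-0. -0.  0.] turn [ 0.     0.001 -0.003] dist 0.0 w 0.03908962677130742 q7 0.37
```

```bash
python3 -m crank '[[[0,0,0],[0,0,0],0.5],[[0,0,0],[0,0,0],0.6],[[0,0,0],[0,0,0],0.75],[[0,0,0],[0,0,0],0.75],[[0,0,-0.03],[0,0,0],0.75],[[0,0,-0.1],[0,0,0],0.75],[[0,0,-0.18],[0,0,0],0.8],[[0,0,-0.26],[0,0,0],1]]'; python3 -c "
from h import *
go(.4495,-.175,.18,72)"
```

```text
time_s: 17.95
tcp_pos: [0.5715, 0.3987, 0.3114]
tcp_rot: [0.028, -3.141, 0.0]
contact_force: [1.1, 0.0, 0.4]
gripper_width: 0.0786
grasp_force: 0.0
t 17.95 shift [ 0.264 -1.143 -0.046] turn [-0.    -0.     0.158] dist 0.587 w 0.07855182069443402 q7 0.45
```

```bash
python3 -m crank '[[[0.018,-0.08,-0.02],[0,0,0.03],1],[[0.036,-0.16,-0.044],[0,0,0.07],1],[[0.055,-0.24,-0.044],[0,0,0.11],1],[[0.074,-0.32,-0.044],[0,0,0.158],1],[[0.092,-0.4,-0.044],[0,0,0.158],1],[[0.11,-0.48,-0.044],[0,0,0.158],1],[[0.13,-0.56,-0.044],[0,0,0.158],1],[[0.148,-0.64,-0.044],[0,0,0.158],1]]'; python3 -c "
from h import *
go(.4495,-.175,.18,72)"
```

```text
time_s: 18.62
tcp_pos: [0.5026, 0.076, 0.3327]
tcp_rot: [0.49, 3.101, 0.0]
contact_force: [1.2, 0.0, 0.0]
gripper_width: 0.0855
grasp_force: 0.0
t 18.62 shift [-0.054 -0.51  -0.004] turn [0.    0.001 0.   ] dist 0.257 w 0.0855238458580331 q7 0.39
```

```bash
python3 -m crank '[[[-0.008,-0.08,0],[0,0,0],1],[[-0.016,-0.16,0],[0,0,0],1],[[-0.025,-0.24,0],[0,0,0],1],[[-0.034,-0.32,0],[0,0,0],1],[[-0.043,-0.4,0],[0,0,0],1],[[-0.05,-0.47,0],[0,0,0],1],[[-0.05,-0.49,0],[0,0,0],1],[[-0.05,-0.49,0],[0,0,0],1]]'
python3 - <<'E'
from w import *
c=(.4495,-.175)
im,C=look('b1',c,.06,.018)
found(im,C,c,.002); found(im,C,c,.01)
f=im.astype(int); m=((f.max(2)<50)).astype(np.uint8)
for k in cv2.findContours(m,cv2.RETR_LIST,cv2.CHAIN_APPROX_NONE)[0]:
    if cv2.contourArea(k)>600: print('blk',rect(p2w(k.reshape(-1,2),.018,C)))
go(*c,.021,72)
E
```

```text
time_s: 19.28
tcp_pos: [0.4504, -0.1668, 0.3318]
tcp_rot: [0.502, 3.101, -0.004]
contact_force: [0.8, 0.0, 0.1]
gripper_width: 0.0856
grasp_force: 0.0
0.002 [451.5, -176.0, 63.6, 46.6, 161.7]
0.01 [449.7, -175.2, 61.9, 45.3, 161.7]
blk [ 617.5 -226.   719.4  221.8   71.9]
blk [ 449.3 -174.9   42.6   30.6   71.7]
t 19.33 shift [-0.003 -0.022  0.313] turn [ 0.     0.001 -0.001] dist 0.157 w 0.08506435363871848 q7 0.8
```

View pics/b1.png

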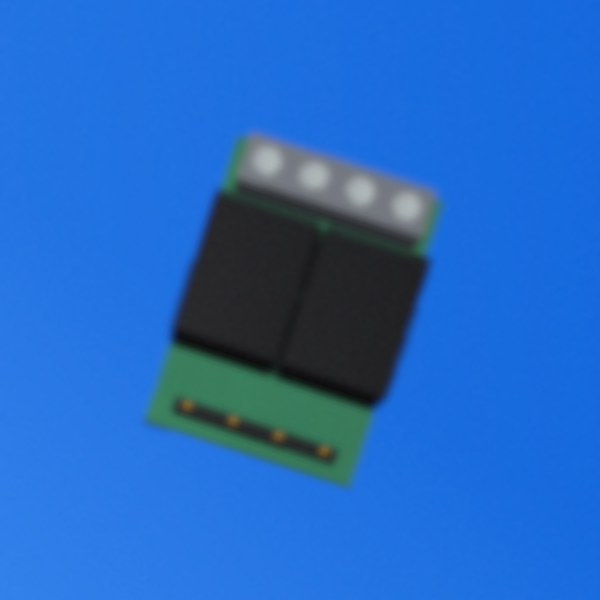

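The free green board_b has its relays centred at (303,297), which is (0.450, −0.1755), closing angle 72°. It is clearly green with black relays, so it is not a look-alike.

```bash
python3 -m crank '[[[-0.004,-0.022,0.08],[0,0,0],1],[[-0.004,-0.022,0.16],[0,0,0],1],[[-0.004,-0.022,0.23],[0,0,0],1],[[-0.004,-0.022,0.28],[0,0,0],1],[[-0.004,-0.022,0.31],[0,0,0],1],[[-0.004,-0.022,0.313],[0,0,0],1],[[-0.004,-0.022,0.313],[0,0,0],1],[[-0.004,-0.022,0.313],[0,0,0],0.8]]' 30;  python3 -m crank '[[[0,0,0],[0,0,0],0.7],[[0,0,0],[0,0,0],0.6],[[0,0,0],[0,0,0],0.5],[[0,0,0],[0,0,0],0.4],[[0,0,0],[0,0,0],0.3],[[0,0,0],[0,0,0],0.2],[[0,0,0],[0,0,0],0.2],[[0,0,0],[0,0,0],0.2]]' 30; python3 -m crank '[[[0,0,-0.01],[0,0,0],0.2],[[0,0,-0.03],[0,0,0],0.2],[[0,0,-0.07],[0,0,0],0.2],[[0,0,-0.12],[0,0,0],0.2],[[0,0,-0.17],[0,0,0],0.2],[[0,0,-0.2],[0,0,0],0.2],[[0,0,-0.2],[0,0,0],0.2]]' ; python3 -c "
from h import *
go(.6636,-.0625,.12,87.7)"
```

```text
time_s: 20.0
tcp_pos: [0.4511, -0.173, 0.1759]
tcp_rot: [0.487, 3.101, 0.001]
contact_force: [0.5, 0.8, 1.2]
gripper_width: 0.0753
grasp_force: 0.0
time_s: 20.67
tcp_pos: [0.4505, -0.1745, 0.1761]
tcp_rot: [0.491, 3.1, 0.0]
contact_force: [-0.5, 0.0, 7.7]
gripper_width: 0.0455
grasp_force: 30.5
time_s: 21.25
tcp_pos: [0.4506, -0.1748, 0.2781]
tcp_rot: [0.492, 3.097, -0.0]
contact_force: [0.5, 0.3, -1.1]
gripper_width: 0.0453
grasp_force: 31.4
t 21.25 shift [-0.335  0.346  0.009] turn [ 0.     0.003 -0.131] dist 0.241 w 0.04531738197632026 q7 0.71
```

```bash
python3 -m crank '[[[-0.05,0.05,0],[0,0,-0.04],0.2],[[-0.1,0.1,0],[0,0,-0.08],0.2],[[-0.15,0.16,0],[0,0,-0.12],0.2],[[-0.2,0.21,0],[0,0,-0.131],0.2],[[-0.25,0.26,0],[0,0,-0.131],0.2],[[-0.3,0.31,0],[0,0,-0.131],0.2],[[-0.335,0.346,0],[0,0,-0.131],0.2],[[-0.335,0.346,0],[0,0,-0.131],0.2]]'; python3 -m crank '[[[0,0,0.02],[0,0,0],0.2],[[0,0,0.06],[0,0,0],0.2],[[0,0,0.1],[0,0,0],0.2],[[0,0,0.12],[0,0,0],0.2],[[0,0,0.12],[0,0,0],0.2],[[0,0,0.12],[0,0,0],0.2]]'; python3 -c "
from h import *
go(.6636,-.0625,.0264,87.7)"
```

```text
time_s: 21.92
tcp_pos: [0.6662, -0.0571, 0.2749]
tcp_rot: [0.057, 3.136, 0.008]
contact_force: [0.8, 1.4, -0.3]
gripper_width: 0.0453
grasp_force: 31.4
time_s: 22.42
tcp_pos: [0.662, -0.0622, 0.2143]
tcp_rot: [-0.062, -3.139, 0.001]
contact_force: [0.4, 0.0, -0.6]
gripper_width: 0.0452
grasp_force: 31.3
t 22.42 shift [-0.003 -0.001  0.066] turn [-0.    -0.001  0.   ] dist 0.033 w 0.04519003087930727 q7 0.94
```

```bash
python3 -m crank '[[[-0.003,-0.001,0.02],[0,0,0],0.2],[[-0.003,-0.001,0.04],[0,0,0],0.2],[[-0.003,-0.001,0.055],[0,0,0],0.2],[[-0.003,-0.001,0.062],[0,0,0],0.2],[[-0.003,-0.001,0.065],[0,0,0],0.2],[[-0.003,-0.001,0.066],[0,0,0],0.2],[[-0.003,-0.001,0.066],[0,0,0],0.2]]'; python3 -c "
from h import *
go(.6636,-.0625,.0264,87.7)"
```

```text
time_s: 23.0
tcp_pos: [0.6644, -0.0618, 0.1822]
tcp_rot: [0.062, 3.14, 0.0]
contact_force: [0.7, -0.8, -0.3]
gripper_width: 0.0451
grasp_force: 31.4
t 23.0 shift [ 0.002 -0.001  0.002] turn [0. 0. 0.] dist 0.002 w 0.04505792941161996 q7 0.92
```

```bash
python3 -m crank '[[[0,0,0.002],[0,0,0],0.2],[[0,0,0.003],[0,0,0],0.2],[[0,0,0.004],[0,0,0],0.2],[[0,0,0.004],[0,0,0],0.2]]'; python3 -m crank '[[[0,0,0],[0,0,0],0.55],[[0,0,0],[0,0,0],0.65],[[0,0,0],[0,0,0],0.75],[[0,0,0],[0,0,0],0.75],[[0,0,-0.03],[0,0,0],0.75],[[0,0,-0.1],[0,0,0],0.75],[[0,0,-0.18],[0,0,0],0.8],[[0,0,-0.26],[0,0,0],1]]'; python3 -c "
from h import *
go(.4845,-.067,.18,90)"
```

```text
time_s: 23.33
tcp_pos: [0.6646, -0.0618, 0.1813]
tcp_rot: [0.062, 3.139, -0.0]
contact_force: [-2.7, -0.2, 5.3]
gripper_width: 0.045
grasp_force: 32.0
time_s: 24.0
tcp_pos: [0.6639, -0.0618, 0.312]
tcp_rot: [-0.061, -3.14, -0.001]
contact_force: [0.5, -0.7, 0.3]
gripper_width: 0.0782
grasp_force: 0.0
t 24.0 shift [ 0.358 -0.024 -0.045] turn [ 0.    -0.    -0.018] dist 0.181 w 0.07824124157882995 q7 1.01
```

```bash
python3 -m crank '[[[0.07,-0.005,-0.03],[0,0,0],1],[[0.14,-0.01,-0.045],[0,0,0],1],[[0.21,-0.015,-0.045],[0,0,0],1],[[0.28,-0.02,-0.045],[0,0,0],1],[[0.34,-0.024,-0.045],[0,0,0],1],[[0.358,-0.024,-0.045],[0,0,0],1],[[0.358,-0.024,-0.045],[0,0,0],1],[[0.358,-0.024,-0.045],[0,0,0],1]]'
python3 - <<'E'
from w import *
c=(.4845,-.067)
im,C=look('s1',c,.08,.034)
found(im,C,c,.034); found(im,C,c,.017)
go(*c,.024,90)
im=viewer.get_image('top'); C=cam('top')
a=ortho(im,C,(.539,.399),.1,.02,400); b=ortho(im,C,(.6655,-.0145),.13,.02,400)
cv2.imwrite('pics/trays2.png',np.hstack([a,b])[...,::-1])
E
```

```text
time_s: 24.67
tcp_pos: [0.4855, -0.0668, 0.3335]
tcp_rot: [0.061, 3.138, -0.0]
contact_force: [0.2, -0.2, 1.5]
gripper_width: 0.0853
grasp_force: 0.0
0.034 [482.9, -66.2, 53.1, 48.8, 177.8]
0.017 [487.1, -66.4, 56.5, 51.9, 177.8]
t 24.72 shift [ 0.005 -0.001  0.309] turn [ 0.     0.002 -0.019] dist 0.155 w 0.08515380506825733 q7 0.83
```

View pics/s1.png

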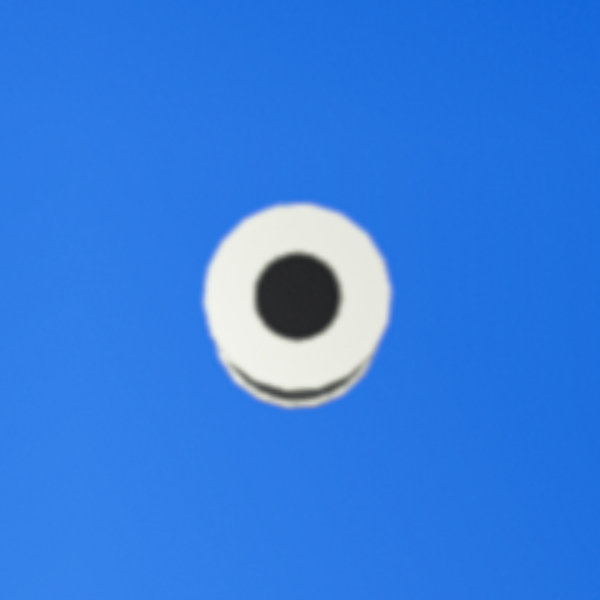

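View pics/trays2.png

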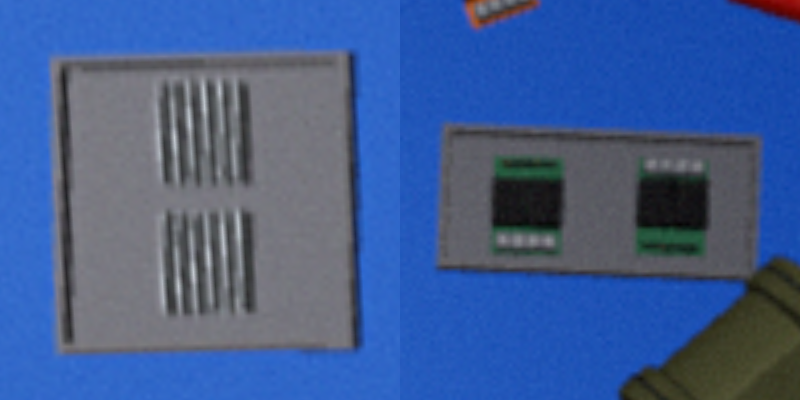

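Both heat sinks are in the square tray at (205,130) and (208,262). Both boards are in the long tray at (528,205) and (672,205). All lie flat and apart. The spool's hub at (298,296) puts it at (0.4856, −0.0665).

```bash
python3 -m crank '[[[0.003,0,0.08],[0,0,0],1],[[0.003,0,0.16],[0,0,0],1],[[0.003,0,0.23],[0,0,0],1],[[0.003,0,0.28],[0,0,0],1],[[0.003,0,0.31],[0,0,0],1],[[0.003,0,0.315],[0,0,0],1],[[0.003,0,0.315],[0,0,0],1],[[0.003,0,0.315],[0,0,0],0.85]]' 40;  python3 -m crank '[[[0,0,0],[0,0,0],0.7],[[0,0,0],[0,0,0],0.6],[[0,0,0],[0,0,0],0.5],[[0,0,0],[0,0,0],0.4],[[0,0,0],[0,0,0],0.3],[[0,0,0],[0,0,0],0.3],[[0,0,0],[0,0,0],0.3],[[0,0,0],[0,0,0],0.3]]' 40; python3 -m crank '[[[0,0,-0.01],[0,0,0],0.3],[[0,0,-0.03],[0,0,0],0.3],[[0,0,-0.07],[0,0,0],0.3],[[0,0,-0.12],[0,0,0],0.3],[[0,0,-0.17],[0,0,0],0.3],[[0,0,-0.2],[0,0,0],0.3],[[0,0,-0.2],[0,0,0],0.3]]' ; python3 -c "
from h import *
go(.522,-.396,.12,90)"
```

```text
time_s: 25.43
tcp_pos: [0.4845, -0.0665, 0.1753]
tcp_rot: [0.061, 3.139, 0.0]
contact_force: [-0.4, 0.8, 0.7]
gripper_width: 0.0755
grasp_force: 0.0
time_s: 26.1
tcp_pos: [0.484, -0.0669, 0.1763]
tcp_rot: [0.062, 3.138, 0.001]
contact_force: [-0.0, 0.4, 6.8]
gripper_width: 0.0478
grasp_force: 40.0
time_s: 26.68
tcp_pos: [0.4841, -0.0671, 0.2782]
tcp_rot: [0.063, 3.135, 0.0]
contact_force: [-0.2, 0.3, -2.1]
gripper_width: 0.0479
grasp_force: 41.6
t 26.68 shift [-0.102 -0.654  0.007] turn [ 0.     0.003 -0.019] dist 0.331 w 0.047880213096494616 q7 0.71
```

```bash
python3 -m crank '[[[-0.01,-0.07,0],[0,0,0],0.3],[[-0.022,-0.14,0],[0,0,0],0.3],[[-0.034,-0.22,0],[0,0,0],0.3],[[-0.047,-0.3,0],[0,0,0],0.3],[[-0.06,-0.38,0],[0,0,0],0.3],[[-0.072,-0.46,0],[0,0,0],0.3],[[-0.084,-0.54,0],[0,0,0],0.3],[[-0.095,-0.61,0],[0,0,0],0.3]]'; python3 -m crank '[[[-0.007,-0.03,0],[0,0,0],0.3],[[-0.007,-0.044,0],[0,0,0],0.3],[[-0.007,-0.044,0.03],[0,0,0],0.3],[[-0.007,-0.044,0.07],[0,0,0],0.3],[[-0.007,-0.044,0.1],[0,0,0],0.3],[[-0.007,-0.044,0.11],[0,0,0],0.3],[[-0.007,-0.044,0.11],[0,0,0],0.3]]'; python3 -c "
from h import *
go(.522,-.396,.0266,90)"
```

```text
time_s: 27.35
tcp_pos: [0.5175, -0.377, 0.2741]
tcp_rot: [-0.066, -3.14, 0.001]
contact_force: [1.0, 0.7, -1.3]
gripper_width: 0.0478
grasp_force: 41.7
time_s: 27.93
tcp_pos: [0.521, -0.3936, 0.2176]
tcp_rot: [-0.057, -3.138, -0.004]
contact_force: [0.1, 0.5, -1.5]
gripper_width: 0.0481
grasp_force: 41.7
t 27.93 shift [-0.002 -0.005  0.073] turn [ 0.001 -0.002 -0.017] dist 0.036 w 0.04812098618059642 q7 1.45
```

```bash
python3 -m crank '[[[-0.002,-0.005,0.02],[0,0,0],0.3],[[-0.002,-0.005,0.04],[0,0,0],0.3],[[-0.002,-0.005,0.055],[0,0,0],0.3],[[-0.002,-0.005,0.063],[0,0,0],0.3],[[-0.002,-0.005,0.069],[0,0,0],0.3],[[-0.002,-0.005,0.072],[0,0,0],0.3],[[-0.002,-0.005,0.072],[0,0,0],0.3]]'; python3 -c "
from h import *
go(.522,-.396,.0266,90)"
```

```text
time_s: 28.52
tcp_pos: [0.5225, -0.3981, 0.1838]
tcp_rot: [0.062, 3.14, 0.0]
contact_force: [-0.1, -0.5, -1.3]
gripper_width: 0.0477
grasp_force: 41.7
t 28.52 shift [0.001 0.004 0.005] turn [ 0.     0.    -0.019] dist 0.003 w 0.047663752366699716 q7 1.42
```

```bash
python3 -m crank '[[[0,0.004,0.002],[0,0,0],0.3],[[0,0.004,0.004],[0,0,0],0.3],[[0,0.004,0.005],[0,0,0],0.3],[[0,0.004,0.006],[0,0,0],0.3],[[0,0.004,0.006],[0,0,0],0.3]]'; python3 -c "
from h import *
go(.522,-.396,.0266,90)"
```

```text
time_s: 28.93
tcp_pos: [0.5227, -0.396, 0.1815]
tcp_rot: [0.062, 3.14, -0.0]
contact_force: [-1.2, 0.6, 2.2]
gripper_width: 0.0482
grasp_force: 41.9
t 28.93 shift [ 0.001 -0.     0.   ] turn [-0.     0.    -0.019] dist 0.001 w 0.04819401072786071 q7 1.42
```

```bash
python3 -m crank '[[[0,0,0],[0,0,0],0.6],[[0,0,0],[0,0,0],0.7],[[0,0,0],[0,0,0],0.76],[[0,0,0],[0,0,0],0.76],[[0,0,0],[0,0,0],0.76],[[0,0,-0.03],[0,0,0],0.76],[[0,0,-0.1],[0,0,0],0.76],[[0,0,-0.18],[0,0,0],0.8]]';  python3 -m crank '[[[0,0,-0.08],[0,0,0],1],[[0.05,0,-0.16],[0,0,0],1],[[0.1,0,-0.2],[0,0,0],1],[[0.1,0,-0.2],[0,0,0],1],[[0.1,0,-0.2],[0,0,0],1],[[0.1,0,-0.2],[0,0,0],1]]'
python3 - <<'E'
from w import *
im=viewer.get_image('top'); C=cam('top')
for c in blobs(im,20):
    if 50<cv2.contourArea(c)<9000:
        a=rect(p2w(c,.015,C))
        if 350<a[0]<750 and abs(a[1])<460: print(a.tolist())
im2,C2=look('w9',(.522,-.396),.09,.039)
a=ortho(im,C,(.6,-.0),.45,.02,560); b=cv2.imread('pics/w9.png')[20:580,180:420][...,::-1]
cv2.imwrite('pics/final.png',np.hstack([a,b])[...,::-1])
E
```

```text
time_s: 29.6
tcp_pos: [0.5216, -0.3958, 0.2707]
tcp_rot: [-0.061, -3.138, -0.004]
contact_force: [0.2, -0.6, -0.1]
gripper_width: 0.0681
grasp_force: 0.0
time_s: 30.1
tcp_pos: [0.4725, -0.3942, 0.3712]
tcp_rot: [0.062, 3.14, -0.0]
contact_force: [0.4, -0.1, -0.5]
gripper_width: 0.0855
grasp_force: 0.0
[538.5, 398.0, 152.9, 147.4, 91.3]
[626.8, 219.0, 85.4, 56.3, 86.3]
[659.7, -218.0, 66.3, 65.0, 0.1]
[664.8, -14.4, 209.1, 95.7, 87.9]
[687.0, 369.5, 66.2, 49.7, 68.9]
```

View pics/final.png

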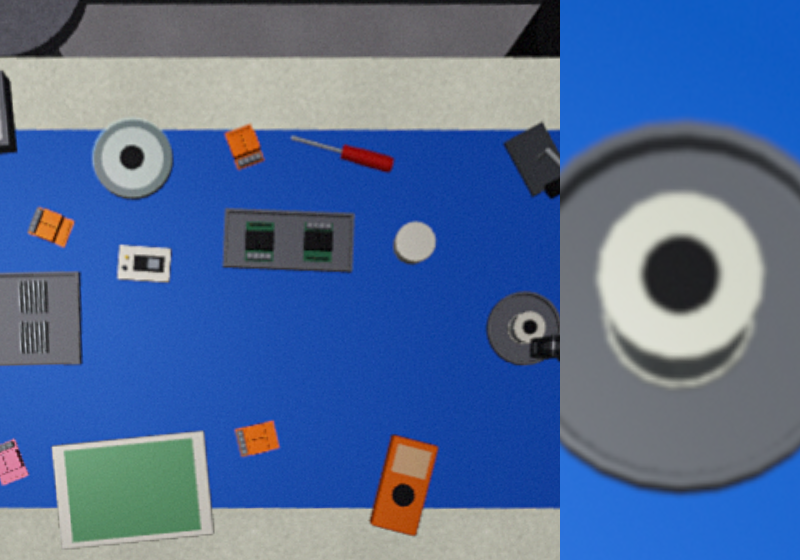

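The spool stands upright in the dish, with its hub at (681,273) in the right panel. The boards are at (259,241) and (318,241), and the heat sinks at (34,296) and (34,337), all in their trays. The jar and breadboard have not moved, so I'm handing the job in.

```bash
python3 -c "
from plant import job
print(job.finish_job())"
```

```text
the job is handed in; nothing more can be done
None
```

I handed the job in at about 30 s of the 136 s: both boards are in the long tray, both heat sinks in the square tray and the spool in the dish, with the breadboard and jar unmoved in the last picture; no verdict was returned.

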